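# Padlock the quarantine case on a circuit-board bench

### The job

The red case of quarantined circuit boards is shut: now padlock it. Stand the open padlock under the hasp tab on the front of the case, turn its shackle so that the free leg drops through the eye of the tab, and press the shackle firmly but gently down into the lock until the pawl inside clicks and holds it shut. Feel for it and never force the shackle; leave the lock standing there closed, and leave the other things on the bench as they are.

Things in the scene. Friction and masses are not known exactly. Their poses are not given: they have to be found in the camera images.
- padlock: Loose brass padlock, open: body 50 long (x) x 22 thick (y) x 42 high, about 350 g, standing on its flat base. Origin: centre of the base; x runs from the heel leg to the hole for the toe leg. 8 mm steel shackle, 38 mm over its legs, legs 30 mm apart: heel leg captive at x=-15, toe leg free. Grip the body across y, e.g. round the heel leg, upper 15-20 mm.
- toe (a point): Lowest point of the shackle's rounded free (toe) leg, 30 mm from the heel leg's axis. Open it hangs 10 mm above the body's top face (4 mm above the tab's top); shut it is 13 mm inside the body.
- bow (a point): Top of the shackle's bow, midway between the legs (the place to press). The bow is an 8 mm bar, straight for its middle 14 mm. Height over the padlock's base: 91 mm open, 68 mm with lift 0. Turning the shackle carries it on a 15 mm circle about the heel leg.
- toe_hole (a point): Centre of the 10 mm hole for the toe leg in the padlock's top face: 15 mm from the body's middle towards +x, 42 mm above its base; 10 mm from the end face. Its axes are the padlock's.
- shackle (a joint): Swing of the shackle about the upright heel leg, rad, positive anticlockwise from above. 0: toe leg over its hole; near 3.14 (the start): turned right away, pointing from the heel leg to the padlock's -x. Free either way round (-3.4 to 3.4), stays where it is left (0.2 N at the toe turns it). It shuts only at 0; the rounded toe finds its hole from within about 0.1 rad.
- shackle_lift (a joint): Rise of the shackle, m: 0.023 open (a spring holds it up), 0 pushed to the stop. Pressed slowly (8 mm/s) it takes 3 N at first, 6 at 0.010, 10-15 near 0.005 where the pawl gives way (more if rushed), then eases; the pawl snaps in just above the hard stop. Never load it over 35 N. Let go, it rests at about 0.002 if locked; if not, it springs back up.
- eye (a point): Centre of the 12 mm round eye in the case's hasp tab, at the tab's top face. Axes are the case's. The tab is flat steel, 4 mm thick, 26 wide, standing 23.5 out from the case's front; the eye is 10.5 mm before that face. Its underside is 44 mm over the mat: a padlock body slides beneath with 2 mm to spare, and with its end against the case its toe hole lies under the eye.
- case: Fixed red steel case, shut, 180 deep (x) x 260 wide (y) x 70 high, on the mat. Origin: middle of its underside; -x is the outward direction of its front, where the hasp tab is, in the middle. Two draw latches on the front 85 mm either side of it stand out 10 mm.
- platform: Fixed height-adjustable bench platform, 500 (x) x 880 (y), with a green mat on which all these things stand. Origin: under its centre; the mat's top is 30 mm above the origin and its height differs from run to run.
- board: Bystander: loose green circuit board, 120 x 85 x 12, lying flat; origin under its centre.
- driver: Bystander: loose screwdriver with red handle, 170 long, lying; origin under its middle.
- flux: Bystander: white bottle with red cap, 42 diameter, 100 high, standing; origin under its centre.
- tape: Bystander: roll of amber tape, 80 diameter, 19 high, lying flat; origin under its centre.
- tray: Bystander: small black open tray, 100 x 75 x 35; origin under its centre.
- bridge_block: Bystander: blue block, a small test adapter, 60 x 40 x 28; origin under its centre.
- key_tag: Bystander: the brass key with its yellow tag, 76 long, 4 thick, lying on the case's lid; origin under the key's head.

How it is judged:
By the outcome, as a careful person would: the job done as asked, in the order asked, and still so for the second after the job is handed in, with the robot touching nothing.
It also fails if it takes over 64 s, if anything falls off the work surface, if the arm or the gripper's body presses on something with over 40 N, if the wrist force passes 120 N, or if a joint passes its speed limit or range.

### The arm

A 6-joint arm with a two-finger parallel gripper is mounted at the origin on the work surface. World frame = base frame: x ahead of the robot, y to its left, z up, the work surface at z = 0. Lengths are in m, angles in rad, forces in N, time in s.
With the tool pointing down it reaches from about 0.35 to 0.975 m from the base axis. Payload 4.9 kg.
Tool frame: the origin (TCP) lies at the very end of the fingers, on their centre line; the grasp point (between the pads) lies 19 mm behind it; z points along the fingers, y is the line along which they close (so a half turn about z gives the same grasp; the last joint's range is limited). The gripper opens to 85 mm and grips with 20 to 120 N. Pads are 22 mm wide; open, the fingers measure 114 mm over their backs; the gripper's body (76 mm by 85 mm) begins 54 mm behind the grasp point. The pads swing forward as they close: fully open they stand 13 mm farther back than shut.
Start: joints at [-1.258, 0.053, 1.613, -0, 1.476, -0.119], TCP at [0.262, -0.568, 0.231] pointing down, gripper open.
Joint ranges: [-3.01, 3.01], [-1.01, 2.22], [0.06, 2.58], [-1.02, 4.17], [0.09, 2.62], [-3.14, 3.14]. Speed limits (rad/s): [2.57, 2.57, 3.14, 3.14, 3.14, 3.14].

### API

Orientations are given as a unit quaternion [w, x, y, z].
In Python, from plant import * gives the robot as it stands.
- The arm moves only by the tool jog_arm, never from a script. Its argument "moves" is a list that holds one entry, the list of rows, each a list of 7 numbers: the finger opening in cm, from 0 to 8.54, then the shift along the tool's x, y, z in cm, then the turn, a rotation vector about the tool's x, y, z in rad. A call has 1 to 20 rows; each row shifts and turns the commanded pose from where the row before left it, along the tool's axes as they then stand; what a row does not reach is not made up. A row lasts 1/12 s, in which the tool goes at most 41.7 mm and 7.16 degrees, less where a joint would pass 70% of its speed; a pose out of reach is approached as far as the arm can. A call is refused whole if a number of a shift passes 4.17 or a number of a turn 0.125, either way. A call with a gripper value outside its range is refused whole. The fingers move at their own pace and stop on an object; the grip force is fixed at half the most. Time passes only in rows, so rows that do not move let the fingers close. It gives the time, the measured TCP pose, the force, the opening and the grip force at its end, in the units of the state.
- state(): the state, without advancing time (a new reading comes with each control period).
- grab_frame(name): name is "scene" or "top" or "wrist"; returns a dict with "color" (384x512x3 uint8, blue, green, red), "depth" (384x512 float32, m along the optical axis (not along the pixel's ray), 0 where there is no reading), "fx", "fy", "cx", "cy" (pixels), "R" (3x3) and "t" (3): a world point X has camera coordinates R X + t. Camera axes: x right, y down, z forward; pixel columns grow to the right and rows downward; lengths in m; the calibration is good to about 2 mm. A picture is of the moment at which its call begins.
- job_done(): hands the job in; it is judged then, once.
Trained networks look in a picture, given as the dict that the camera call returned (one of the last four; its "shot" number tells which), for a name from the list of things; names that differ only in an ending like _2 or _b are one class to them, and where a whole thing is asked for, a point or a joint stands for the part that bears it (a point fixed in the world has none). Each returns a list of dicts, best first, with "p" (0 to 1); they miss things now and then, are a little off and sometimes report something else, mostly with a low value. They report only what shows in the picture. A call takes as long as a camera call.
- recognise(name, picture): "rect" ([centre column, centre row, width, height] in pixels, round what is visible of it).
- regions_of(name, picture): "pixels" (384x512 bool, what is visible of it) and "rect" ([centre column, centre row, width, height] in pixels, round what is visible of it).
The state is a dict: "time": time; "joint_pos": joint angles; "joint_vel": joint speeds; "joint_efforts": joint torques, N m; "tool_pos": TCP position; "tool_rot": TCP orientation; "contact_force": force on the tool from outside, world axes, zero at the start; "ft_torque": the same for the moment, N m; "gripper_width": opening from 0.0 (shut) to 1.0 (fully open); "grasp_force": force on a finger pad.
Only numpy, scipy, OpenCV 4.12 (cv2) and the standard library are available. Lean on these libraries where they do the work, as an engineer would, in place of code of your own. Each camera call takes 0.05 s, during which the arm holds its last target. There are 200 camera calls.

## Working session

There is one attempt and no reset: what is moved stays moved. The work goes in short steps, Python scripts to look and compute and a tool call to move; the robot and the scene stay as the last step left them, time stands still between calls to the robot, and variables do not carry over. Pictures are saved under pics/ and viewed, at most 10 in all, crops included, and the job is handed in when it is done.

Besides the shell and the picture viewer there is one more tool, called as name([rows], argument=value, ...), one row to a line, values as JSON. jog_arm: Moves the arm, as the interface text tells. Its arguments: {"type":"object","properties":{"moves":{"type":"array"}},"required":["moves"]}

```bash
mkdir -p pics; ls; cat > h.py <<'E'
from plant import *
import numpy as np, cv2
from scipy.spatial.transform import Rotation as Ro
def world(f,u,v,d=None):
    u=np.asarray(u);v=np.asarray(v)
    if d is None: d=f["depth"][v.astype(int),u.astype(int)]
    c=np.stack([(u-f["cx"])/f["fx"]*d,(v-f["cy"])/f["fy"]*d,d],-1)
    return (c-f["t"])@f["R"]
def pix(f,X):
    c=np.atleast_2d(X)@f["R"].T+f["t"]
    return np.c_[c[:,0]/c[:,2]*f["fx"]+f["cx"],c[:,1]/c[:,2]*f["fy"]+f["cy"]]
E
python3 - <<'E'
from h import *
s=state();print(s)
for n in ["scene","top"]:
    f=grab_frame(n);cv2.imwrite(f"pics/{n}0.png",f["color"]);print(n,f["fx"],f["cx"],f["R"].round(3).tolist(),f["t"].round(3))
    for o in ["padlock","case","shackle","toe","bow","toe_hole","eye","platform","board","driver","flux","tape","tray","bridge_block"]:
        r=recognise(o,f)[:2]
        print(o,[(np.round(x["rect"]).tolist(),round(x["p"],2)) for x in r])
E
```

```text
pics
{'time': 0.0, 'joint_pos': array([-1.25797285e+00,  5.33802145e-02,  1.61431540e+00,  1.26995770e-05,
        1.47599138e+00, -1.19019878e-01]), 'joint_vel': array([ 5.25545386e-04,  1.17019087e-03,  5.76162308e-04,  4.00499992e-04,
       -3.33456422e-05,  2.65875906e-04]), 'joint_efforts': array([-1.95075285e-03, -3.93694282e+01, -3.70172489e+01, -2.61788746e-04,
        7.00308665e-03, -1.69698666e-05]), 'tool_pos': array([ 0.2613882 , -0.56702254,  0.23003575]), 'tool_rot': array([-1.04286848e-03,  9.76778937e-01,  2.14247082e-01, -9.50228924e-05]), 'contact_force': array([ 0.76070093, -0.32537095, -0.1269319 ]), 'ft_torque': array([-0.03229796,  0.01262105,  0.00942781]), 'grasp_force': 0.0, 'gripper_width': 0.9960444717511673}
scene 360.35886400264354 258.8011663769031 [[-0.261, 0.965, 0.011], [0.657, 0.186, -0.731], [-0.708, -0.184, -0.682]] [ 0.164 -0.308  1.417]
padlock [([316.0, 173.0, 18.0, 38.0], 0.72), ([140.0, 209.0, 24.0, 21.0], 0.59)]
case [([224.0, 230.0, 134.0, 94.0], 0.83)]
shackle []
toe [([322.0, 160.0, 10.0, 14.0], 0.64)]
bow []
toe_hole [([320.0, 172.0, 18
[... 666 characters left out ...]
0, 20.0, 34.0], 0.83)]
case [([289.0, 140.0, 123.0, 99.0], 0.74), ([255.0, 188.0, 385.0, 215.0], 0.27)]
shackle []
toe [([199.0, 264.0, 15.0, 17.0], 0.59), ([115.0, 261.0, 15.0, 75.0], 0.22)]
bow [([198.0, 260.0, 16.0, 15.0], 0.6)]
toe_hole [([206.0, 253.0, 23.0, 31.0], 0.74)]
eye [([289.0, 141.0, 124.0, 101.0], 0.62)]
platform [([256.0, 188.0, 384.0, 217.0], 0.57)]
board [([113.0, 200.0, 44.0, 53.0], 0.6)]
driver [([114.0, 259.0, 11.0, 76.0], 0.72)]
flux [([116.0, 146.0, 30.0, 19.0], 0.7), ([313.0, 127.0, 12.0, 38.0], 0.54)]
tape [([403.0, 195.0, 34.0, 38.0], 0.6)]
tray [([404.0, 254.0, 44.0, 51.0], 0.95)]
bridge_block [([397.0, 152.0, 20.0, 28.0], 0.92), ([203.0, 253.0, 20.0, 32.0], 0.42)]
```

```bash
python3 - <<'E'
import cv2,numpy as np
a=cv2.imread("pics/top0.png");b=cv2.imread("pics/scene0.png")
t=cv2.resize(a[80:300,80:440],None,fx=2.2,fy=2.2,interpolation=cv2.INTER_CUBIC)
cv2.imwrite("pics/topc.png",t[:600])
c=np.hstack([cv2.resize(b[140:200,280:350],(400,343),interpolation=cv2.INTER_CUBIC),cv2.resize(a[225:285,170:240],(400,343),interpolation=cv2.INTER_CUBIC)])
cv2.imwrite("pics/lockc.png",c)
E
```

```text
(no output)
```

View pics/topc.png

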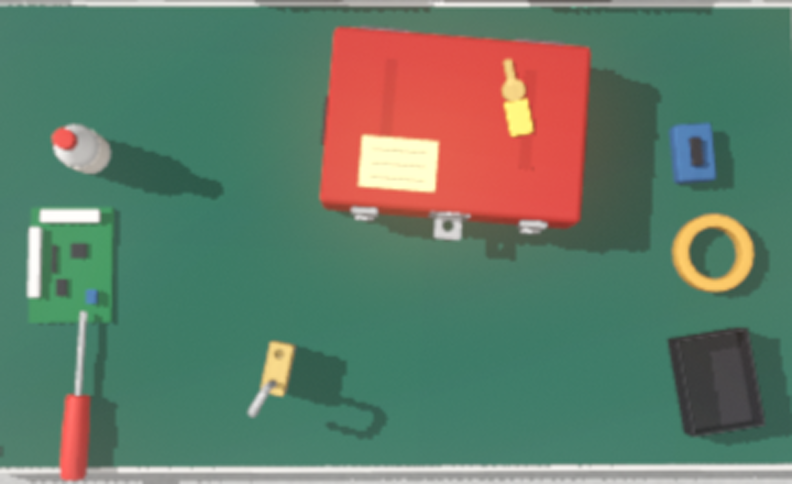

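View pics/lockc.png

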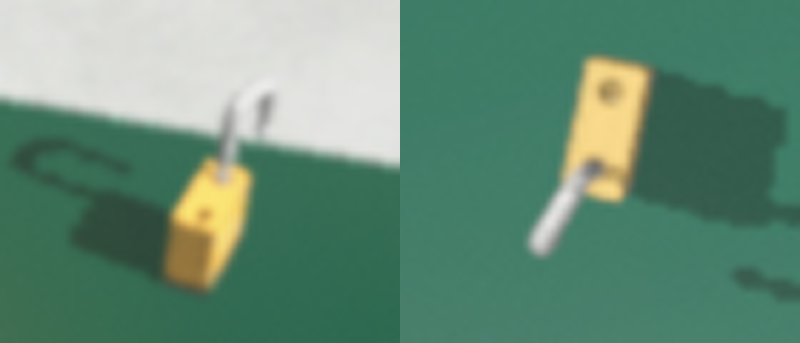

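The top view shows the padlock at crop (278,368) with its hole end up (towards the case) and its shackle turned to the lower left. The tab with its eye is at (448,226). I'll get coarse positions first, then refine them with the wrist camera.

```bash
cat >> h.py <<'E'
def onplane(f,u,v,z):
    d=np.array([(u-f["cx"])/f["fx"],(v-f["cy"])/f["fy"],1.])@f["R"]; c=-f["t"]@f["R"]
    return c+d*(z-c[2])/d[2]
E
python3 - <<'E'
from h import *
f=grab_frame("top")
g=lambda u,v:world(f,u,v)
# mat
uu,vv=np.meshgrid(np.arange(225,275),np.arange(205,235));m=world(f,uu.ravel(),vv.ravel());print("mat",np.median(m,0),m[:,2].std())
zm=np.median(m[:,2])
uu,vv=np.meshgrid(np.arange(240,275),np.arange(100,135));print("lid",np.median(world(f,uu.ravel(),vv.ravel()),0)-[0,0,zm])
print("tab depth",np.median(world(f,np.array([278,279,280,288,289]),np.array([183,184,185,184,183])),0)[2]-zm)
print("eye",onplane(f,448/2.2+80,226/2.2+80,zm+.048))
print("front L,R",onplane(f,320/2.2+80,205/2.2+80,zm+.07),onplane(f,578/2.2+80,222/2.2+80,zm+.07))
r=recognise and regions_of("padlock",f)[0];print(r["p"],r["rect"])
hsv=cv2.cvtColor(f["color"],cv2.COLOR_BGR2HSV)
k=(hsv[...,0]>12)&(hsv[...,0]<32)&(hsv[...,1]>80)&(hsv[...,2]>150);k[:, :180]=0;k[:,235:]=0;k[:225]=0;k[285:]=0
v,u=np.nonzero(k);w=np.array([onplane(f,a,b,zm+.042) for a,b in zip(u,v)])
print(len(u),"depth top",np.median(world(f,u,v)[:,2])-zm)
rc=cv2.minAreaRect((w[:,:2]*1000).astype(np.float32));print(rc)
print("hole",onplane(f,206.8,241,zm+.042),"heel",onplane(f,204,254,zm+.042))
print("bowend",onplane(f,170+142/5.71,225+240/5.72,zm+.087))
wr=grab_frame("wrist");s=state();q=s["tool_rot"];R=Ro.from_quat(q[[1,2,3,0]])
c=-wr["t"]@wr["R"];print("wristcam in tool",R.inv().apply(c-s["tool_pos"]),(wr["R"]@R.as_matrix()).round(3).tolist(),wr["fx"])
print("tool x,y",R.as_matrix().round(3).tolist(),s["time"])
E
```

```text
mat [0.52326871 0.02205131 0.04690597] 0.06322695097931327
lid [0.74825993 0.00647159 0.07004892]
tab depth 0.047169420851382135
eye [ 0.6053631  -0.05296679  0.09490597]
front L,R [0.62402977 0.07486685 0.11690597] [ 0.60760905 -0.18049702  0.11690597]Traceback (most recent call last):
  File "<stdin>", line 11, in <module>
IndexError: list index out of range
```

```bash
python3 - <<'E'
from h import *
f=grab_frame("top")
zm=.0469
hsv=cv2.cvtColor(f["color"],cv2.COLOR_BGR2HSV)
k=(hsv[...,0]>12)&(hsv[...,0]<32)&(hsv[...,1]>80)&(hsv[...,2]>150);k[:, :180]=0;k[:,235:]=0;k[:225]=0;k[285:]=0
v,u=np.nonzero(k);w=np.array([onplane(f,a,b,zm+.042) for a,b in zip(u,v)])
print(len(u),"depth top",np.median(world(f,u,v)[:,2])-zm)
rc=cv2.minAreaRect((w[:,:2]*1000).astype(np.float32));print(rc)
print("hole",onplane(f,206.8,241,zm+.042),"heel",onplane(f,204,254,zm+.042))
print("bowend",onplane(f,170+142/5.71,225+240/5.72,zm+.087))
wr=grab_frame("wrist");s=state();q=s["tool_rot"];R=Ro.from_quat(q[[1,2,3,0]])
c=-wr["t"]@wr["R"];print("wristcam in tool",R.inv().apply(c-s["tool_pos"]),(wr["R"]@R.as_matrix()).round(3).tolist(),wr["fx"])
print("tool x,y",R.as_matrix().round(3).tolist(),s["time"])
E
```

```text
238 depth top 0.04085095488125895
((463.4994812011719, 119.4390869140625), (24.6289119720459, 51.87898635864258), 79.12061309814453)
hole [0.47658656 0.11671699 0.0889    ] heel [0.44815351 0.12259301 0.0889    ]
bowend [0.42391095 0.13673084 0.1339    ]
wristcam in tool [ 0.07310213 -0.00043095 -0.14161038] [[0.001, 1.0, 0.0], [-0.957, 0.001, -0.289], [-0.289, -0.0, 0.957]] 317.23899381117707
tool x,y [[0.908, 0.419, 0.0], [0.419, -0.908, -0.0], [0.0, 0.0, -1.0]] 1.7
```

jog_arm([
  [[5,0,0,0,0,0,0.125],[5,0,0,0,0,0,0.125],[5,0,0,0,0,0,0.125],[5,0,0,0,0,0,0.125],[5,0,0,0,0,0,0.125],[5,1.5,-3.57,0,0,0,0],[5,1.5,-3.57,0,0,0,0],[5,1.5,-3.57,0,0,0,0],[5,1.5,-3.57,0,0,0,0],[5,1.5,-3.57,0,0,0,0],[5,1.5,-3.57,0,0,0,0],[5,1.5,-3.57,0,0,0,0],[5,1.5,-3.57,0,0,0,0],[5,1.5,-3.57,0,0,0,0],[5,1.5,-3.57,0,0,0,0],[5,1.5,-3.57,0,0,0,0],[5,1.5,-3.57,0,0,0,0],[5,1.5,-3.57,0,0,0,0],[5,1.5,-3.57,0,0,0,0],[5,1.5,-3.57,0,0,0,0]],
])

```text
time: 3.37
tool_pos: [0.586, -0.0834, 0.2315]
tool_rot: [0.0, 0.995, -0.096, 0.0]
contact_force: [0.8, -1.4, -0.1]
gripper_width: 0.586
grasp_force: 0.0
```

```bash
cat >> h.py <<'E'
def pose():
    s=state();R=Ro.from_quat(s["tool_rot"][[1,2,3,0]]).as_matrix();return s,R,np.degrees(np.arctan2(R[1,0],R[0,0]))
E
python3 - <<'E'
from h import *
f=grab_frame("wrist");s,R,h=pose();print(s["tool_pos"],h,s["joint_pos"].round(2),R[:,2].round(3),s["time"])
cv2.imwrite("pics/w1.png",cv2.resize(f["color"],(800,600)))
for n in ["eye","case"]: print([(r["rect"],r["p"]) for r in recognise(n,f)])
np.savez("w1.npz",**{k:f[k] for k in ["fx","fy","cx","cy","R","t","depth"]})
E
```

```text
[ 0.58868716 -0.07800774  0.23148327] -10.777047618444385 [-0.26 -0.02  1.69  0.01  1.47  1.5 ] [ 0.003  0.004 -1.   ] 3.4167
[([189.4, 89.5, 356.2, 179.0], 0.83), ([77.8, 344.0, 15.1, 13.8], 0.46)]
[([187.8, 89.3, 357.7, 178.6], 0.95)]
```

View pics/w1.png

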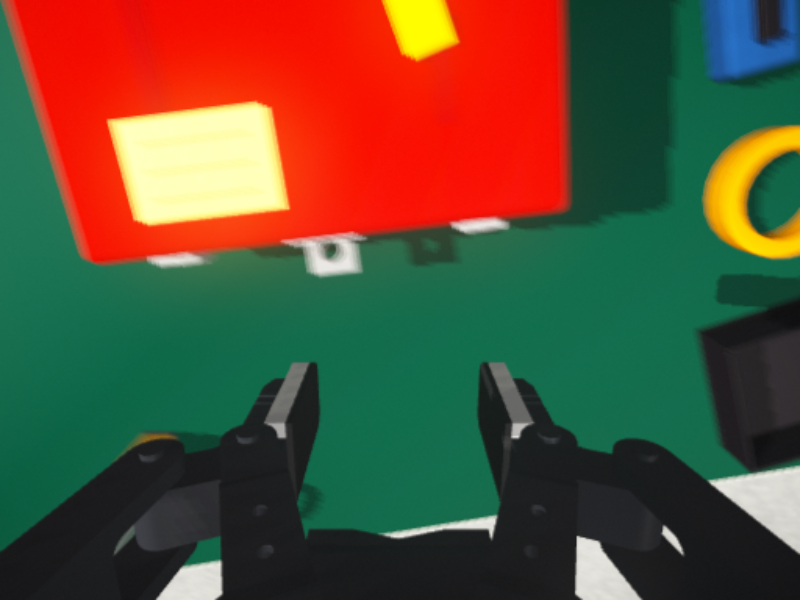

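The wrist view shows the tab with its eye at view (332,254), i.e. pixel (212,163), with a latch either side. Next I'll measure it with the arm settled and also get the case edge.

```bash
cat > eye.py <<'E'
from h import *
f=grab_frame("wrist");s,R,h=pose();print(s["tool_pos"],h,s["time"])
zm=.0469
p=pix(f,[.605,-.053,.095])[0];print("eye exp px",p)
hsv=cv2.cvtColor(f["color"],cv2.COLOR_BGR2HSV);g=cv2.cvtColor(f["color"],cv2.COLOR_BGR2GRAY)
a,b=int(p[0]),int(p[1]);x0,y0=a-25,b-22
c=f["color"][y0:b+22,x0:a+25];cv2.imwrite("pics/eye.png",cv2.resize(c,None,fx=14,fy=13,interpolation=cv2.INTER_CUBIC))
# red front edge at lid height
red=((hsv[...,0]<8)|(hsv[...,0]>172))&(hsv[...,1]>150)&(hsv[...,2]>215)
pts=[]
for u in range(70,340,6):
    col=np.nonzero(red[:,u])[0]
    if len(col): pts.append(onplane(f,u,col.max()+.5,zm+.07)[:2])
pts=np.array(pts)
for _ in range(4):
    k=np.polyfit(pts[:,1],pts[:,0],1);r=pts[:,0]-np.polyval(k,pts[:,1]);pts=pts[abs(r)<max(.0015,1.5*np.median(abs(r)))]
print("front x=%.4f*y+%.4f yaw %.2f n%d"%(k[0],k[1],-np.degrees(np.arctan(k[0])),len(pts)))
m=((hsv[...,1]<60)&(g>130)).astype(np.uint8);mm=np.zeros_like(m);mm[b-20:b+20,a-22:a+22]=m[b-20:b+20,a-22:a+22]
n,l,st,ce=cv2.connectedComponentsWithStats(mm);i=1+st[1:,4].argmax();blob=(l==i).astype(np.uint8)
cs,_=cv2.findContours(blob,cv2.RETR_CCOMP,cv2.CHAIN_APPROX_NONE);print([(len(q),cv2.contourArea(q),q.mean((0,1))) for q in cs])
print("x0y0",x0,y0)
E
python3 eye.py
```

```text
[ 0.58545044 -0.08436902  0.23115474] -10.942112548750897 3.5667
eye exp px [217.8279995  160.92942533]
front x=0.0769*y+0.6210 yaw -4.40 n45
[(120, 647.0, array([216.25, 162.65])), (39, 146.5, array([215.92307692, 161.30769231]))]
x0y0 192 138
```

View pics/eye.png

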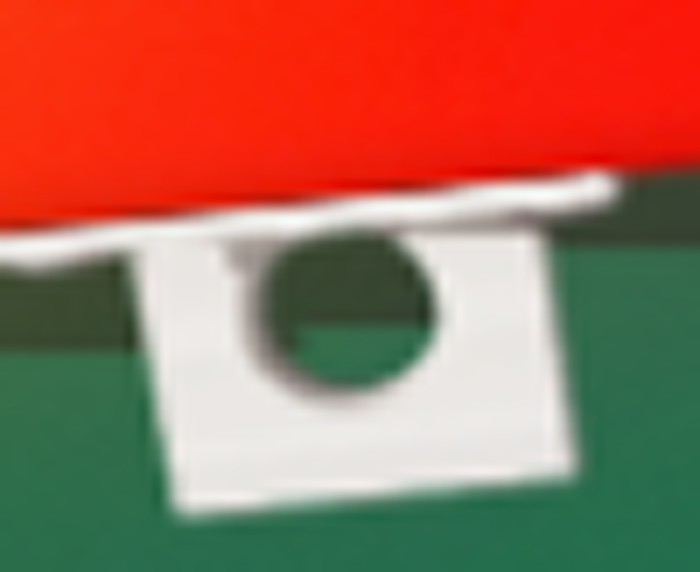

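The crop shows the eye's upper rim centred at crop (343,315), which is pixel (216.1,161.8). The tab's outer edge runs from (180,515) to (577,475).

```bash
python3 - <<'E'
from h import *
f=grab_frame("wrist");s,R,h=pose();print(s["tool_pos"],h)
P=lambda a,b,z=.0949:onplane(f,191.5+a/14,137.5+b/13,z)
print("eye",P(343,315));l,r=P(180,515),P(577,475);print("outer edge",l,r,np.linalg.norm(l-r))
d=l-r;print("yaw edge",-np.degrees(np.arctan2(d[0],d[1])))
t=np.array([.4485,.1225,.231])-s["tool_pos"];print("to heel, tool cm",R.T@t*100)
E
```

```text
[ 0.58507082 -0.08530715  0.23115682] -11.039442598887614
eye [ 0.60397721 -0.05269863  0.0949    ]
outer edge [ 0.59207933 -0.03915033  0.0949    ] [ 0.59005213 -0.0650054   0.0949    ] 0.025934424834832524
yaw edge -4.483192381314089
to heel, tool cm [-1.73835475e+01 -1.77810670e+01  1.40309025e-02]
```

jog_arm([
  [[5,-2.48,-2.54,0,0,0,0],[5,-2.48,-2.54,0,0,0,0],[5,-2.48,-2.54,0,0,0,0],[5,-2.48,-2.54,0,0,0,0],[5,-2.48,-2.54,0,0,0,0],[5,-2.48,-2.54,0,0,0,0],[5,-2.48,-2.54,0,0,0,0],[5,0,0,0,0,0,0],[5,0,0,0,0,0,0]],
])

```text
time: 4.37
tool_pos: [0.4483, 0.1225, 0.2315]
tool_rot: [0.0, 0.995, -0.096, 0.001]
contact_force: [0.4, -0.2, -0.4]
gripper_width: 0.586
grasp_force: 0.0
```

```bash
cat > pad.py <<'E'
from h import *
f=grab_frame("wrist");s,R,h=pose();print(s["tool_pos"],h,s["time"])
zm=.0469
p=pix(f,[.4635,.1195,zm+.042])[0];a,b=int(p[0]),int(p[1]);print(a,b)
hsv=cv2.cvtColor(f["color"],cv2.COLOR_BGR2HSV)
k=((hsv[...,0]>12)&(hsv[...,0]<32)&(hsv[...,1]>80)&(hsv[...,2]>150)).astype(np.uint8)
k[:b-60]=0;k[b+60:]=0;k[:,:a-50]=0;k[:,a+50:]=0
v,u=np.nonzero(k);w=np.array([onplane(f,i,j,zm+.042)[:2] for i,j in zip(u,v)])*1000
print(len(u),"top z",np.median(world(f,u,v)[:,2])-zm,cv2.minAreaRect(w.astype(np.float32)))
x0,y0=max(a-60,0),max(b-60,0);c=f["color"][y0:y0+120,x0:x0+120];cv2.imwrite("pics/pad.png",cv2.resize(c,None,fx=5,fy=5,interpolation=cv2.INTER_CUBIC));print(x0,y0)
E
python3 pad.py
```

```text
[0.44891386 0.12176014 0.23157611] -11.103612343584402 4.4167
254 156
1211 top z 0.03982826142757595 ((461.14239501953125, 120.61421966552734), (22.0090389251709, 50.37847137451172), 78.39412689208984)
194 96
```

View pics/pad.png

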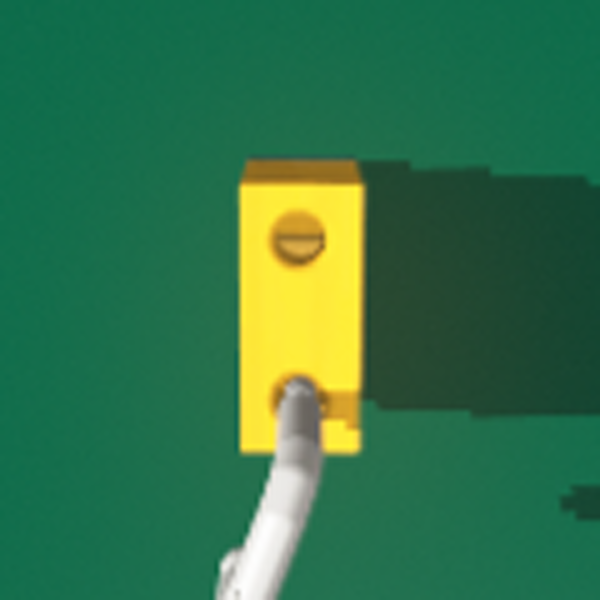

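The close-up shows the hole at crop (298,240) and the heel leg at (298,395). The body measures 22.0 x 50.4 mm, so the fit is right. Now I'll grasp it.

jog_arm([
  [[5,-0.3,-0.12,3,0,0,0.009],[5,0,0,3,0,0,0],[5,0,0,3,0,0,0],[5,0,0,3,0,0,0],[5,0,0,2,0,0,0],[5,0,0,1,0,0,0],[5,0,0,0.9,0,0,0],[5,0,0,0,0,0,0],[1.5,0,0,0,0,0,0],[1.5,0,0,0,0,0,0],[1.5,0,0,0,0,0,0],[1.5,0,0,0,0,0,0],[1.5,0,0,0,0,0,0],[1.5,0,0,0,0,0,0]],
])

```text
time: 5.58
tool_pos: [0.4477, 0.1242, 0.0743]
tool_rot: [0.0, 0.995, -0.101, 0.002]
contact_force: [-1.9, -2.1, 5.8]
gripper_width: 0.236
grasp_force: 61.4
```

```bash
python3 - <<'E'
from h import *
s,R,h=pose();print(s["tool_pos"],h,s["time"],s["gripper_width"],s["grasp_force"],s["contact_force"],R[:,2])
# target: toe hole under eye with padlock yaw = case yaw
yaw=np.radians(-4.45);x=np.array([np.cos(yaw),np.sin(yaw)]);eye=np.array([.6040,-.0527])
heel0=np.array([.4464,.1236]);off=R[:2,:2].T@(s["tool_pos"][:2]-heel0);print("tool vs heel",off)
tgt=eye-x*.030   # heel axis at goal
print("goal heel",tgt,"pre",tgt-.04*x)
for n,t in(("pre",tgt-.04*x),("goal",tgt)):
    d=np.r_[t-s["tool_pos"][:2],0];print(n,R.T@d*100)
E
```

```text
[0.44772282 0.12419408 0.07433274] -11.569451710267359 5.5833 0.23551650847115366 61.44399583339691 [-1.93158331 -2.12020803  5.78215795] [ 3.47777428e-03 -5.31092294e-04 -9.99993811e-01]
tool vs heel [ 0.00117679 -0.00084731]
goal heel [ 0.57409044 -0.05037233] pre [ 0.53421102 -0.04726876]
pre [11.91180609 15.06334932  0.0391849 ]
goal [15.88094127 14.56759834  0.05321889]
```

jog_arm([
  [[1.5,0,0,-1,0,0,0],[1.5,0,0,-1,0,0,0],[1.5,0,0,0,0,0,-0.125],[1.5,1.68,2.74,0,0,0,0],[1.5,1.68,2.74,0,0,0,0],[1.5,1.68,2.74,0,0,0,0],[1.5,1.68,2.74,0,0,0,0],[1.5,1.68,2.74,0,0,0,0],[1.5,1.68,2.74,0,0,0,0],[1.5,0,0,0,0,0,0],[1.5,0,0,0,0,0,0],[1.5,0,0,0,0,0,0]],
])

```text
time: 6.58
tool_pos: [0.5335, -0.047, 0.0922]
tool_rot: [-0.0, 0.999, -0.039, -0.001]
contact_force: [-0.1, 0.6, -4.2]
gripper_width: 0.24
grasp_force: 60.6
```

```bash
python3 - <<'E'
from h import *
f=grab_frame("wrist");s,R,h=pose();print(s["tool_pos"],h,s["time"],s["contact_force"],R[:,2],s["joint_pos"].round(2))
cv2.imwrite("pics/w2.png",cv2.resize(f["color"][100:384,120:400],None,fx=2.1,fy=2.1,interpolation=cv2.INTER_CUBIC))
E
```

```text
[ 0.53333066 -0.04650536  0.09204332] -4.387382540436002 6.6333 [ 0.13958853  0.13414701 -3.46531346] [-1.05721706e-03  7.50701409e-04 -9.99999159e-01] [-0.23 -0.03  1.94  0.    1.23  1.42]
```

View pics/w2.png

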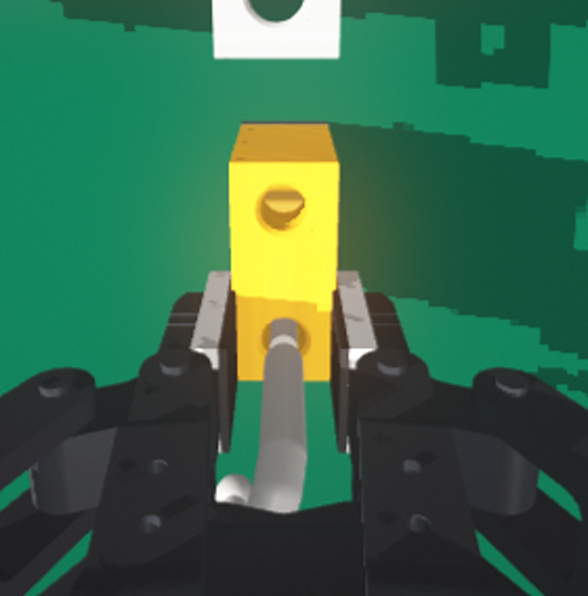

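The view shows the padlock square to the tab. Its hole is at crop (282,208) and the tab's edges are at columns 213 and 341, row 57.

```bash
python3 - <<'E'
from h import *
f=grab_frame("wrist");s,R,h=pose();tp=s["tool_pos"];zm=.0469
P=lambda a,b,z:R.T@(onplane(f,119.5+a/2.1,99.5+b/2.1,z)-tp)*1000
for top in(.0597,.058,.062):
  print(top,"hole",P(282,208,zm+top),"L",P(229,162,zm+top),"R",P(339,162,zm+top),"rear",P(284,380,zm+top))
print("tab L",P(213,57,.0949),"R",P(341,57,.0949))
print("eye from earlier",R.T@(np.array([.6040,-.0527,.0949])-tp)*1000, h)
k=f["color"];d=world(f,np.array([250,255,260]),np.array([185,190,215]));print("top face z by depth",d[:,2]-zm)
E
```

```text
0.0597 hole [ 29.40695633  -0.19196088 -14.5822611 ] L [ 38.98826347 -10.64814119 -14.58643626] R [ 39.01211464  11.05332327 -14.5968442 ] rear [-10.37464164   0.24027152 -14.54435713]
0.058 hole [ 28.82242854  -0.19841811 -12.88169705] L [ 38.53201342 -10.79458927 -12.88592812] R [ 38.55618392  11.19742167 -12.8964754 ] rear [-11.49177878   0.23960116 -12.84328562]
0.062 hole [ 30.19778806  -0.18322463 -16.88302421] L [ 39.60554295 -10.45000557 -16.88712375] R [ 39.62896209  10.85836662 -16.89734317] rear [ -8.86322079   0.24117848 -16.84580682]
tab L [ 58.20682687 -14.42863646  -2.90303183] R [58.22971384 11.90395755 -2.91565504]
eye from earlier [70.9700975   1.02417883 -2.92265389] -4.354125974548496
top face z by depth [0.05700565 0.03702967 0.05714798]
```

jog_arm([
  [[1.5,0,-0.1,0.8,0,0,0],[1.5,0,0,0.4,0,0,0],[1.5,0,0,0.2,0,0,0],[1.5,0,0,0.1,0,0,0],[1.5,0,0,0.1,0,0,0],[1.5,0,0,0,0,0,0],[1.5,0,0,0,0,0,0]],
])

```text
time: 7.27
tool_pos: [0.5342, -0.0464, 0.0764]
tool_rot: [0.0, 0.999, -0.039, 0.0]
contact_force: [1.0, -0.8, -3.5]
gripper_width: 0.234
grasp_force: 60.6
```

jog_arm([
  [[1.5,0,0,0.05,0,0,0],[1.5,0,0,0.05,0,0,0],[1.5,0,0,0,0,0,0],[1.5,0,0,0,0,0,0]],
])

```text
time: 7.6
tool_pos: [0.5342, -0.0464, 0.0754]
tool_rot: [-0.0, 0.999, -0.039, 0.0]
contact_force: [0.6, 0.4, -2.4]
gripper_width: 0.24
grasp_force: 60.6
```

```bash
cat > rel.py <<'E'
from h import *
f=grab_frame("wrist");s,R,h=pose();tp=s["tool_pos"];zm=.0469;print(tp,h,s["contact_force"],s["time"])
hsv=cv2.cvtColor(f["color"],cv2.COLOR_BGR2HSV);g=f["color"].max(2)
T=lambda u,v,z:R.T@(onplane(f,u,v,z)-tp)*1000
# scan lines: body sides & tab sides at tool-x positions
def span(mask,x,z,yc=0):
    ys=np.arange(-30,30,.1);X=tp+(R@np.c_[np.full_like(ys,x/1000),ys/1000,np.zeros_like(ys)].T).T;X[:,2]=z
    p=pix(f,X);m=mask[np.clip(p[:,1].round().astype(int),0,383),np.clip(p[:,0].round().astype(int),0,511)]
    y=ys[m];return (y.min().round(1),y.max().round(1),(y.min()+y.max())/2) if len(y) else None
br=(hsv[...,0]>12)&(hsv[...,0]<34)&(hsv[...,1]>110)&(hsv[...,2]>150)
gr=(hsv[...,1]<60)&(g>150)
for x in (20,24,34): print("body",x,span(br,x,zm+.042))
c=R.T@(np.array([.6040,-.0527,.0949])-tp)*1000;print("eye world",c)
for dx in(-11,-9.5,-8): print("tab",dx,span(gr,c[0]+dx,zm+.048))
E
python3 rel.py
```

```text
[ 0.53416444 -0.04642709  0.07535117] -4.430369673253362 [ 0.37665376 -0.36513534 -3.25569323] 7.65
body 20 (np.float64(-10.9), np.float64(11.1), np.float64(0.10000000000042775))
body 24 (np.float64(-10.9), np.float64(11.0), np.float64(0.050000000000427036))
body 34 (np.float64(-11.1), np.float64(11.2), np.float64(0.050000000000427036))
eye world [ 70.11273428   0.85883129 -19.54426652]
tab -11 (np.float64(-13.8), np.float64(12.0), np.float64(-0.8999999999995865))
tab -9.5 (np.float64(-13.8), np.float64(11.9), np.float64(-0.9499999999995872))
tab -8 (np.float64(-13.7), np.float64(11.9), np.float64(-0.8999999999995865))
```

jog_arm([
  [[1.5,0,-0.1,0.04,0,0,0],[1.5,0,0,0.04,0,0,0],[1.5,0,0,0.04,0,0,0],[1.5,0,0,0,0,0,0],[1.5,0,0,0,0,0,0]],
])

```text
time: 8.07
tool_pos: [0.5343, -0.0453, 0.0745]
tool_rot: [-0.0, 0.999, -0.039, -0.0]
contact_force: [-2.2, 0.5, 0.3]
gripper_width: 0.238
grasp_force: 61.0
```

```bash
python3 rel.py
```

```text
[ 0.53424785 -0.0453142   0.07444124] -4.418208668791652 [-3.12763771  0.94313192  0.02197435] 8.1167
body 20 (np.float64(-10.9), np.float64(11.1), np.float64(0.10000000000042775))
body 24 (np.float64(-10.8), np.float64(11.0), np.float64(0.10000000000042775))
body 34 (np.float64(-11.0), np.float64(11.1), np.float64(0.050000000000427036))
eye world [ 70.11177246   1.98735767 -20.46614128]
tab -11 (np.float64(-12.6), np.float64(13.0), np.float64(0.20000000000042917))
tab -9.5 (np.float64(-12.5), np.float64(13.0), np.float64(0.2500000000004299))
tab -8 (np.float64(-12.5), np.float64(12.9), np.float64(0.20000000000042917))
```

jog_arm([
  [[1.5,0.7,0,0,0,0,0],[1.5,0.7,0,0,0,0,0],[1.5,0.7,0,0,0,0,0],[1.5,0.7,0,0,0,0,0],[1.5,0.6,0,0,0,0,0],[1.5,0.3,0,0,0,0,0],[1.5,0,0,0,0,0,0],[1.5,0,0,0,0,0,0]],
])

```text
time: 8.78
tool_pos: [0.5722, -0.0485, 0.0744]
tool_rot: [0.0, 0.999, -0.039, 0.001]
contact_force: [0.9, -0.2, 1.3]
gripper_width: 0.243
grasp_force: 61.1
```

```bash
cat > look.py <<'E'
from h import *
import sys
f=grab_frame("wrist");s,R,h=pose();print(s["tool_pos"],h,s["contact_force"],s["time"])
cv2.imwrite(sys.argv[1],cv2.resize(f["color"][110:370,140:380],None,fx=2.3,fy=2.3,interpolation=cv2.INTER_CUBIC))
E
python3 look.py pics/w3.png
```

```text
[ 0.57219858 -0.04843196  0.07439634] -4.42882058468576 [1.12218625 0.54477634 0.15862292] 8.8333
```

View pics/w3.png

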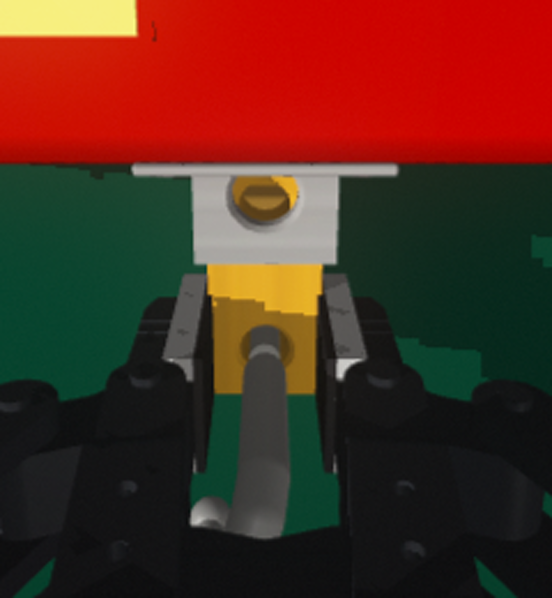

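The view shows the body under the tab, with its hole visible through the eye (264,197) and laterally centred. Now I'll creep forward until it touches.

jog_arm([
  [[1.5,0.08,0,0,0,0,0],[1.5,0.08,0,0,0,0,0],[1.5,0,0,0,0,0,0]],
])

```text
time: 9.08
tool_pos: [0.5723, -0.0485, 0.0744]
tool_rot: [0.0, 0.999, -0.039, -0.001]
contact_force: [-5.5, 0.1, 5.4]
gripper_width: 0.241
grasp_force: 61.6
```

jog_arm([
  [[1.5,0.05,0,0,0,0,0],[1.5,0.05,0,0,0,0,0],[1.5,0,0,0,0,0,0]],
])

```text
time: 9.33
tool_pos: [0.5724, -0.0484, 0.0744]
tool_rot: [0.0, 0.999, -0.039, -0.002]
contact_force: [-8.5, -0.4, 7.4]
gripper_width: 0.238
grasp_force: 62.0
```

jog_arm([
  [[1.5,0.05,0,0,0,0,0],[1.5,0.05,0,0,0,0,0],[1.5,0,0,0,0,0,0]],
])

```text
time: 9.58
tool_pos: [0.5737, -0.0485, 0.0744]
tool_rot: [-0.0, 0.999, -0.039, -0.001]
contact_force: [-7.6, 0.3, 6.9]
gripper_width: 0.238
grasp_force: 61.9
```

jog_arm([
  [[1.5,0,0,-0.07,0,0,0],[1.5,0,0,0,0,0,0],[1.5,0.05,0,0,0,0,0],[1.5,0,0,0,0,0,0]],
])

```text
time: 9.92
tool_pos: [0.5748, -0.0484, 0.0745]
tool_rot: [-0.0, 0.999, -0.039, -0.0]
contact_force: [-3.2, -0.7, 2.8]
gripper_width: 0.239
grasp_force: 61.3
```

```bash
python3 look.py pics/w4.png
```

```text
[ 0.57489027 -0.04845631  0.07447379] -4.425669755997953 [-3.5121402  -0.54448688  0.98705705] 9.9667
```

View pics/w4.png

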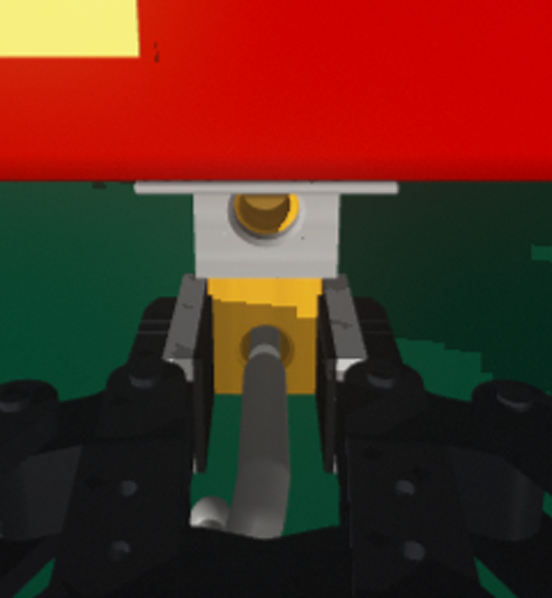

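```bash
python3 - <<'E'
from h import *
f=grab_frame("wrist");s,R,h=pose();tp=s["tool_pos"];zm=.0469
P=lambda a,b,z:(R.T@(onplane(f,139.5+a/2.3,109.5+b/2.3,zm+z)-tp)*1000).round(2)
print("heel",P(266,349,.042),"rear",P(265,394,.042),"tab edge",P(266,277,.048),"eye low rim",P(264,244,.048),"case lid edge",P(264,181,.07),s["contact_force"])
E
```

```text
heel [ -0.63   0.22 -14.43] rear [-10.76   0.04 -14.42] tab edge [ 17.5    0.19 -20.44] eye low rim [ 23.92  -0.18 -20.44] case lid edge [ 42.45  -0.15 -42.45] [-2.1424723   0.5442326   0.86699244]
```

jog_arm([
  [[1.5,0.05,0,0,0,0,0],[1.5,0.05,0,0,0,0,0],[1.5,0,0,0,0,0,0],[1.5,0,0,0,0,0,0]],
])

```text
time: 10.35
tool_pos: [0.5764, -0.0486, 0.0745]
tool_rot: [-0.0, 0.999, -0.039, 0.0]
contact_force: [-0.8, 0.5, -0.8]
gripper_width: 0.238
grasp_force: 60.9
```

jog_arm([
  [[4.5,0,0,0,0,0,0],[4.5,0,0,0,0,0,0],[4.5,0,0,0,0,0,0],[4.5,0,0,0,0,0,0],[4.5,0,0,-1,0,0,0],[4.5,0,0,-2,0,0,0],[4.5,0,0,-3,0,0,0],[4.5,0,0,-3,0,0,0],[4.5,-3,0,-1.5,0,0,0],[4.5,-3,0,0,0,0,0],[4.5,0,0,0,0,0,0],[4.5,0,0,0,0,0,0]],
])

```text
time: 11.35
tool_pos: [0.5158, -0.0439, 0.1807]
tool_rot: [0.0, 0.999, -0.039, 0.001]
contact_force: [0.7, -0.3, 0.1]
gripper_width: 0.525
grasp_force: 0.0
```

```bash
python3 - <<'E'
from h import *
f=grab_frame("wrist");s,R,h=pose();print(s["tool_pos"],h,s["time"])
cv2.imwrite("pics/w5.png",cv2.resize(f["color"][0:300,110:400],None,fx=2,fy=2,interpolation=cv2.INTER_CUBIC))
E
```

```text
[ 0.51651338 -0.04402604  0.1805642 ] -4.43060341233852 11.4
```

View pics/w5.png

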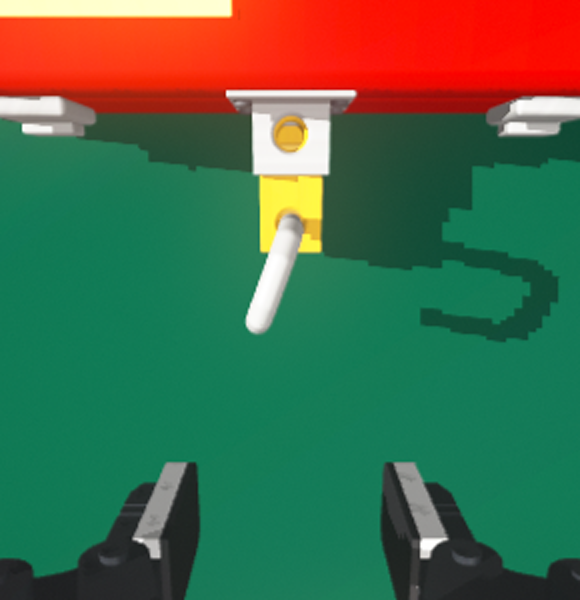

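The view shows the hole centred inside the eye at (290,134), with the shackle running from the heel (290,220) to (257,322). Next I'll compute the shackle angle.

```bash
python3 - <<'E'
from h import *
f=grab_frame("wrist");s,R,h=pose();tp=s["tool_pos"];zm=.0469
P=lambda a,b,z:onplane(f,109.5+a/2,-.5+b/2,zm+z)
eye=P(289.5,134,.048);hole=P(291,134,.042);rear=P(291,252,.042);print("eye",eye,"hole",hole,"rear",rear)
x=np.array([np.cos(np.radians(-4.43)),np.sin(np.radians(-4.43)),0])
heel=rear+x*.010;heel2=np.array([.5756,-.0485,0]);print("heel",heel,heel2, "L,R",P(260,215,.042),P(322,215,.042))
tip=P(255.5,326,.087);toe=P(258,319,.087)
for hl in(heel,heel2):
    d=(tip-hl)[:2];print("tip dist",np.linalg.norm(d),"ang",np.degrees(np.arctan2(d[1],d[0])), "toe",np.linalg.norm((toe-hl)[:2]))
bow=heel+.5*(toe-heel);print("mid",bow,"in tool cm",R.T@(bow-tp)*100)
E
```

```text
eye [ 0.60508497 -0.05039726  0.0949    ] hole [ 0.60546835 -0.05093348  0.0889    ] rear [ 0.56541659 -0.04789459  0.0889    ]
heel [ 0.57538671 -0.04866701  0.0889    ] [ 0.5756 -0.0485  0.    ] L,R [ 0.57926328 -0.03784002  0.0889    ] [ 0.57758268 -0.05992225  0.0889    ]
tip dist 0.029604512972491878 ang 154.28560749976432 toe 0.02730601822855167
tip dist 0.02972521247575435 ang 154.7540181877868 toe 0.027426348397071455
mid [ 0.56309688 -0.04272017  0.1114    ] in tool cm [ 4.5838742  -0.49568315  6.90700207]
```

jog_arm([
  [[1.8,0,0,0,0,0,-0.125],[1.8,0,0,0,0,0,-0.125],[1.8,0,0,0,0,0,-0.125],[1.8,0,0,0,0,0,-0.125],[1.8,0,0,0,0,0,-0.125],[1.8,0,0,0,0,0,-0.125],[1.8,0,0,0,0,0,-0.125],[1.8,0,0,0,0,0,-0.125],[1.8,0,0,0,0,0,-0.125],[1.8,0,0,0,0,0,-0.125],[1.8,0,0,0,0,0,-0.125],[1.8,0,0,0,0,0,-0.125],[1.8,0,0,0,0,0,-0.125],[1.8,0,0,0,0,0,-0.125],[1.8,0,0,0,0,0,-0.125],[1.8,0,0,0,0,0,-0.125],[1.8,0,0,0,0,0,-0.125],[1.8,0,0,0,0,0,-0.125],[1.8,0,0,0,0,0,-0.125],[1.8,0,0,0,0,0,-0.125]],
])

```text
time: 13.12
tool_pos: [0.5174, -0.0442, 0.1798]
tool_rot: [-0.0, 0.349, 0.937, 0.0]
contact_force: [0.4, -0.3, -0.0]
gripper_width: 0.211
grasp_force: 0.0
```

jog_arm([
  [[1.8,0,0,0,0,0,-0.125],[1.8,0,0,0,0,0,-0.125],[1.8,0,0,0,0,0,-0.02],[1.8,0,0,0,0,0,0],[1.8,0,0,0,0,0,0]],
])

```text
time: 13.53
tool_pos: [0.5168, -0.0441, 0.1797]
tool_rot: [-0.0, 0.224, 0.975, 0.0]
contact_force: [-0.3, 0.5, 1.0]
gripper_width: 0.212
grasp_force: 0.0
```

```bash
cat > sw.py <<'E'
from h import *
s,R,h=pose();tp=s["tool_pos"];print(tp,h,s["joint_pos"][5],s["gripper_width"]*85.4,s["time"],s["contact_force"],R[:,2].round(4))
heel=np.array([.5755,-.0486,.119])
def to(head,z=.119):
    a=np.radians(head);b=heel+[.015*np.cos(a),.015*np.sin(a),0];b[2]=z
    print(head,"cm",(R.T@(b-tp)*100).round(2),"turn z",-np.radians((head-h+180)%360-180))
E
python3 -c "
from sw import *
to(154.5)"
```

```text
[ 0.51683306 -0.04408401  0.17974122] 154.14552277213463 -1.3482128054137978 18.086060310500084 13.5333 [-0.3248656   0.47685345  0.96174148] [-2.e-04  1.e-04 -1.e+00]
154.5 cm [-3.98  2.14  6.07] turn z -0.006186794749592964
```

jog_arm([
  [[1.8,-2,1.07,0,0,0,0],[1.8,-1.98,1.07,0,0,0,0],[1.8,0,0,1,0,0,0],[1.8,0,0,1.5,0,0,0],[1.8,0,0,1,0,0,0],[1.8,0,0,0.5,0,0,0],[1.8,0,0,0.5,0,0,0],[1.8,0,0,0.5,0,0,0],[1.8,0,0,0.5,0,0,0],[1.8,0,0,0.5,0,0,0],[1.3,0,0,0,0,0,0],[1.3,0,0,0,0,0,0],[1.3,0,0,0,0,0,0]],
])

```text
time: 14.62
tool_pos: [0.5618, -0.0421, 0.1202]
tool_rot: [0.0, 0.223, 0.975, 0.0]
contact_force: [-0.4, 0.7, 0.9]
gripper_width: 0.149
grasp_force: 0.0
```

```bash
python3 -c "
from sw import *
to(154.5)"; python3 - <<'E'
from h import *
f=grab_frame("wrist")
cv2.imwrite("pics/w6.png",cv2.resize(f["color"][90:384,110:400],None,fx=2,fy=2,interpolation=cv2.INTER_CUBIC))
E
```

```text
[ 0.56176311 -0.04207728  0.12019226] 154.28141873913833 -1.32879311201662 12.6996934815327 14.6167 [-0.36302203  0.71747432  0.88856775] [ 7.e-04 -1.e-04 -1.e+00]
154.5 cm [-0.02  0.    0.12] turn z -0.003814962685196735
```

View pics/w6.png

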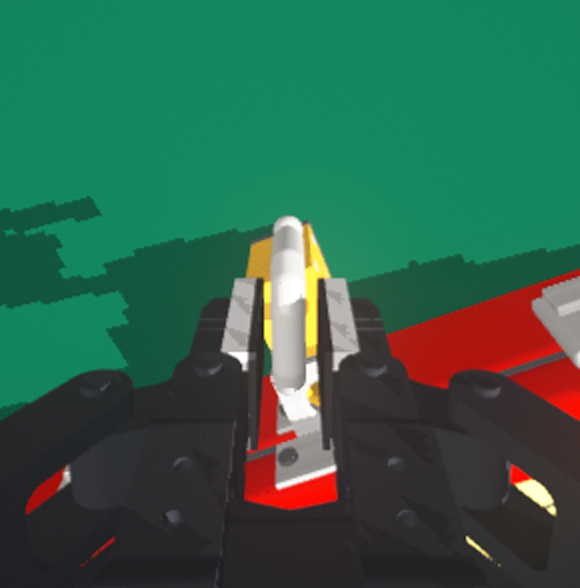

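The bow sits centred between the pads, bow column about 290 in the view. Now I'll sweep it clockwise about the heel leg.

jog_arm([
  [[1.3,-0.01,0.19,0,0,0,0.125],[1.3,-0.01,0.19,0,0,0,0.125],[1.3,-0.01,0.19,0,0,0,0.125],[1.3,-0.01,0.19,0,0,0,0.125],[1.3,-0.01,0.19,0,0,0,0.125],[1.3,-0.01,0.19,0,0,0,0.125],[1.3,-0.01,0.19,0,0,0,0.125],[1.3,-0.01,0.19,0,0,0,0.125],[1.3,-0.01,0.18,0,0,0,0.125],[1.3,-0.01,0.18,0,0,0,0.125],[1.3,0,0,0,0,0,0]],
])

```text
time: 15.58
tool_pos: [0.5774, -0.0334, 0.1203]
tool_rot: [0.0, 0.752, 0.66, 0.0]
contact_force: [-0.1, 0.1, 0.2]
gripper_width: 0.151
grasp_force: 0.0
```

```bash
python3 -c "
from sw import *
to(h);to(-4.43)"
```

```text
[ 0.57741974 -0.03342992  0.12033993] 82.55568241397243 -0.056519881428889265 12.912076182287286 15.5833 [-0.11390438  0.0697121   0.22154893] [ 1.e-03 -2.e-04 -1.e+00]
82.55568241397243 cm [-0.03  0.01  0.13] turn z -0.0
-4.43 cm [-1.45  1.5   0.14] turn z 1.518186560217948
```

jog_arm([
  [[1.3,-0.02,0.19,0,0,0,0.125],[1.3,-0.02,0.19,0,0,0,0.125],[1.3,-0.01,0.19,0,0,0,0.125],[1.3,-0.01,0.19,0,0,0,0.125],[1.3,-0.01,0.19,0,0,0,0.125],[1.3,-0.01,0.19,0,0,0,0.125],[1.3,-0.01,0.19,0,0,0,0.125],[1.3,-0.01,0.19,0,0,0,0.125],[1.3,-0.01,0.18,0,0,0,0.125],[1.3,-0.01,0.18,0,0,0,0.125],[1.3,-0.01,0.18,0,0,0,0.125],[1.3,-0.01,0.18,0,0,0,0.125],[1.3,0,0.03,0,0,0,0.018],[1.3,0,0,0,0,0,0],[1.3,0,0,0,0,0,0]],
])

```text
time: 16.83
tool_pos: [0.5902, -0.0493, 0.1199]
tool_rot: [0.0, 0.999, -0.036, 0.0]
contact_force: [-0.1, -0.3, -0.4]
gripper_width: 0.152
grasp_force: 0.0
```

```bash
python3 -c "
from sw import *
to(-4.43)
f=grab_frame('wrist')
cv2.imwrite('pics/w7.png',cv2.resize(f['color'][90:384,110:400],None,fx=2,fy=2,interpolation=cv2.INTER_CUBIC))
g=cv2.cvtColor(f['color'],cv2.COLOR_BGR2HSV)
m=(g[...,1]<45)&(g[...,2]>120)
def line(m,z,xs):
  out=[]
  for x in xs:
    ys=np.arange(-6.5,6.5,.1);X=tp+(R@np.c_[np.full_like(ys,x/1e3),ys/1e3,0*ys].T).T;X[:,2]=z
    p=pix(f,X).round().astype(int);y=ys[m[p[:,1],p[:,0]]];out.append((x,len(y)and (y.min().round(1),y.max().round(1))))
  return out
print(line(m,.0469+.087,[-15,-12,-9,-6,-3,0,3,6,9,12,15]))
"
```

```text
[ 0.59018903 -0.04930484  0.1199407 ] -4.093444851324238 1.4332722382246188 12.955335753196778 16.8333 [-0.10034525 -0.33395191 -0.43756517] [ 2.e-04 -0.e+00 -1.e+00]
-4.43 cm [0.03 0.04 0.09] turn z 0.0058739954589309895
[(-15, (np.float64(-0.5), np.float64(0.3))), (-12, 0), (-9, (np.float64(-0.1), np.float64(0.3))), (-6, (np.float64(-0.1), np.float64(0.3))), (-3, (np.float64(-0.5), np.float64(-0.2))), (0, (np.float64(-1.0), np.float64(-0.2))), (3, (np.float64(-1.4), np.float64(-0.6))), (6, 0), (9, 0), (12, (np.float64(-6.3), np.float64(-0.6))), (15, (np.float64(-6.2), np.float64(-1.5)))]
```

jog_arm([
  [[1.3,0.02,0.04,0,0,0,0.006],[1.1,0,0,0,0,0,0],[1.0,0,0,0,0,0,0],[0.95,0,0,0,0,0,0],[0.95,0,0,0,0,0,0],[0.95,0,0,0,0,0,0]],
])

```text
time: 17.38
tool_pos: [0.5904, -0.0497, 0.1198]
tool_rot: [-0.0, 0.999, -0.04, 0.0]
contact_force: [0.1, 0.4, 0.0]
gripper_width: 0.108
grasp_force: 0.1
```

```bash
cat > bow.py <<'E'
from sw import *
to(-4.43)
f=grab_frame('wrist')
# bow edges: depth-based: points higher than z=base+.080 in the small box near the bow axis
v,u=np.mgrid[0:384,0:512];w=world(f,u.ravel(),v.ravel());q=(w-tp)@R*1000
hq=w[:,2]-.0469
k=(hq>.078)&(hq<.096)&(abs(q[:,1])<5.5)&(q[:,0]>-22)&(q[:,0]<22)
q=q[k];print(k.sum(),"top",np.percentile(hq[k],98))
for x in range(-18,20,4):
    j=abs(q[:,0]-x)<2
    if j.sum()>3: print(x,j.sum(),q[j,1].min().round(1),q[j,1].max().round(1),np.median(q[j,1]).round(2),(-q[j,2]).max().round(1))
if len(q)>20: print("slope",np.polyfit(q[:,0],q[:,1],1))
E
python3 bow.py
```

```text
[ 0.59035388 -0.04970099  0.1197968 ] -4.637973844252527 1.4421419646416955 9.23431510241107 17.3833 [0.1323375  0.38564731 0.01513986] [ 0.  0. -1.]
-4.43 cm [0.01 0.   0.08] turn z -0.0036298283402366282
1361 top 0.09061105657805321
-14 75 -4.9 4.0 0.14 16.5
-10 111 -4.9 4.7 0.13 18.0
-6 145 -4.9 4.7 -0.32 17.3
-2 156 -4.9 4.7 -0.32 17.7
2 161 -4.9 4.7 -0.33 17.3
6 174 -4.9 4.7 -0.55 23.0
10 245 -5.5 5.5 -0.77 22.6
14 217 -5.0 2.9 -0.81 14.3
18 74 -4.1 1.5 -1.28 10.1
slope [-0.03496801 -0.3768184 ]
```

jog_arm([
  [[0.95,0,0.05,0,0,0,0.03],[0.95,0,0,0,0,0,0],[0.95,0,0,0,0,0,0],[1.8,0,-0.05,0,0,0,-0.03],[1.8,0,0,0,0,0,0],[1.8,0,0,0,0,0,0],[1.8,0,0,-1,0,0,0],[1.8,0,0,-1,0,0,0],[1.8,0,0,-1.5,0,0,0],[1.8,0,0,-1,0,0,0],[1.8,0,0,-1,0,0,0],[3,0,0,0,0,0,0],[3,0,0,0,0,0,0]],
])

```text
time: 18.52
tool_pos: [0.5909, -0.0499, 0.176]
tool_rot: [0.0, 0.999, -0.041, 0.001]
contact_force: [0.6, -0.1, -0.1]
gripper_width: 0.351
grasp_force: 0.0
```

```bash
python3 bow.py; python3 - <<'E'
from h import *
f=grab_frame("wrist");s,R,h=pose();tp=s["tool_pos"]
hsv=cv2.cvtColor(f["color"],cv2.COLOR_BGR2HSV);print(tp,h)
v,u=np.mgrid[0:384,0:512];w=world(f,u.ravel(),v.ravel());q=(w-tp)@R*1000;hq=w[:,2]-.0469
k=(hq>.08)&(hq<.096)&(abs(q[:,1])<12)&(abs(q[:,0])<25)
c=(w[k,:2]*1000).astype(np.float32);print(k.sum(),cv2.minAreaRect(c))
vx,vy,x0,y0=cv2.fitLine(c,cv2.DIST_HUBER,0,.01,.01).ravel();print("bow dir",np.degrees(np.arctan(vy/vx)),"pt",x0,y0)
E
```

```text
[ 0.59092603 -0.0498745   0.17603907] -4.658858150982552 1.4424596651941939 29.997383524759726 18.5167 [ 0.57706965 -0.1457836  -0.05158283] [ 2.1e-03 -4.0e-04 -1.0e+00]
-4.43 cm [-0.06 -0.01  5.7 ] turn z -0.003994328254671727
633 top 0.08993810361291411
-18 7 -2.4 2.1 -0.51 -43.7
-14 55 -3.7 3.4 0.13 -41.1
-10 57 -3.7 3.3 -0.5 -39.4
-6 70 -3.7 3.3 0.11 -38.7
-2 68 -3.6 3.2 0.11 -38.6
2 79 -3.6 3.2 -0.51 -38.9
6 82 -4.3 3.2 -0.52 -39.2
10 88 -4.3 3.2 0.09 -39.3
14 107 -3.7 3.3 -0.53 -41.4
18 20 -3.1 2.0 -0.55 -47.7
slope [-0.00876523 -0.26065907]
[ 0.58993388 -0.04965072  0.17416275] -4.651872045628518
626 ((590.5564575195312, -49.89468765258789), (7.6339335441589355, 34.48407745361328), 85.18822479248047)
bow dir -4.1988726 pt 592.4502 -49.967228
```

jog_arm([
  [[0,0,0,1,0,0,0],[0,0,0,0.6,0,0,0],[0,0,0,0.6,0,0,0],[0,0,0,0.4,0,0,0],[0,0,0,0.3,0,0,0],[0,0,0,0,0,0,0],[0,0,0,0,0,0,0],[0,0,0,0,0,0,0]],
])

```text
time: 19.28
tool_pos: [0.5906, -0.0498, 0.1461]
tool_rot: [0.0, 0.999, -0.041, 0.0]
contact_force: [-0.4, 0.2, -0.2]
gripper_width: -0.003
grasp_force: 0.0
```

jog_arm([
  [[0,0,0,0.065,0,0,0],[0,0,0,0.065,0,0,0],[0,0,0,0.065,0,0,0],[0,0,0,0.065,0,0,0],[0,0,0,0.065,0,0,0],[0,0,0,0.065,0,0,0],[0,0,0,0.065,0,0,0],[0,0,0,0.065,0,0,0],[0,0,0,0.065,0,0,0],[0,0,0,0.065,0,0,0],[0,0,0,0.065,0,0,0],[0,0,0,0.065,0,0,0],[0,0,0,0.065,0,0,0],[0,0,0,0.065,0,0,0],[0,0,0,0.065,0,0,0],[0,0,0,0.065,0,0,0]],
])

```text
time: 20.62
tool_pos: [0.5905, -0.0498, 0.1359]
tool_rot: [0.0, 0.999, -0.041, 0.0]
contact_force: [-1.0, 0.8, 3.0]
gripper_width: 0.001
grasp_force: 1.4
```

jog_arm([
  [[0,0,0,0.065,0,0,0],[0,0,0,0.065,0,0,0],[0,0,0,0.065,0,0,0],[0,0,0,0.065,0,0,0]],
])

```text
time: 20.95
tool_pos: [0.5905, -0.0498, 0.133]
tool_rot: [0.0, 0.999, -0.041, 0.0]
contact_force: [-2.1, 0.0, 3.9]
gripper_width: -0.0
grasp_force: 1.7
```

jog_arm([
  [[0,0,0,0.065,0,0,0],[0,0,0,0.065,0,0,0],[0,0,0,0.065,0,0,0],[0,0,0,0.065,0,0,0]],
])

```text
time: 21.28
tool_pos: [0.5905, -0.0498, 0.1304]
tool_rot: [0.0, 0.999, -0.041, 0.0]
contact_force: [-1.7, 0.4, 4.3]
gripper_width: -0.003
grasp_force: 2.1
```

jog_arm([
  [[0,0,0,0.065,0,0,0],[0,0,0,0.065,0,0,0],[0,0,0,0.065,0,0,0],[0,0,0,0.065,0,0,0]],
])

```text
time: 21.62
tool_pos: [0.5905, -0.0498, 0.1278]
tool_rot: [0.0, 0.999, -0.041, 0.0]
contact_force: [-1.0, -0.2, 4.4]
gripper_width: 0.001
grasp_force: 2.4
```

jog_arm([
  [[0,0,0,0.065,0,0,0],[0,0,0,0.065,0,0,0],[0,0,0,0.065,0,0,0]],
])

```text
time: 21.87
tool_pos: [0.5905, -0.0498, 0.1258]
tool_rot: [0.0, 0.999, -0.041, 0.0]
contact_force: [-0.2, 0.2, 5.8]
gripper_width: 0.0
grasp_force: 2.7
```

jog_arm([
  [[0,0,0,0.065,0,0,0],[0,0,0,0.065,0,0,0],[0,0,0,0.065,0,0,0],[0,0,0,0.065,0,0,0]],
])

```text
time: 22.2
tool_pos: [0.5905, -0.0498, 0.1234]
tool_rot: [0.0, 0.999, -0.041, 0.0]
contact_force: [-1.6, 0.1, 6.6]
gripper_width: -0.002
grasp_force: 3.0
```

jog_arm([
  [[0,0,0,0.065,0,0,0],[0,0,0,0.065,0,0,0],[0,0,0,0.065,0,0,0]],
])

```text
time: 22.45
tool_pos: [0.5907, -0.0498, 0.1222]
tool_rot: [0.0, 0.999, -0.041, 0.0]
contact_force: [-3.6, 1.1, 9.6]
gripper_width: -0.002
grasp_force: 5.0
```

jog_arm([
  [[0,0,0,0.065,0,0,0],[0,0,0,0.065,0,0,0],[0,0,0,0.065,0,0,0]],
])

```text
time: 22.7
tool_pos: [0.5908, -0.0498, 0.1208]
tool_rot: [0.0, 0.999, -0.041, 0.0]
contact_force: [-3.6, -0.7, 10.8]
gripper_width: -0.003
grasp_force: 5.7
```

jog_arm([
  [[0,0,0,0.06,0,0,0],[0,0,0,0.06,0,0,0]],
])

```text
time: 22.87
tool_pos: [0.5908, -0.0499, 0.1198]
tool_rot: [0.0, 0.999, -0.041, 0.0]
contact_force: [-3.9, 0.4, 13.4]
gripper_width: 0.002
grasp_force: 6.2
```

jog_arm([
  [[0,0,0,0.06,0,0,0],[0,0,0,0.06,0,0,0]],
])

```text
time: 23.03
tool_pos: [0.5909, -0.0499, 0.1188]
tool_rot: [0.0, 0.999, -0.041, 0.001]
contact_force: [-5.2, 1.3, 12.6]
gripper_width: -0.001
grasp_force: 6.4
```

jog_arm([
  [[0,0,0,0.06,0,0,0],[0,0,0,0.06,0,0,0]],
])

```text
time: 23.2
tool_pos: [0.5908, -0.0498, 0.1174]
tool_rot: [0.0, 0.999, -0.041, 0.0]
contact_force: [-2.3, 1.3, 8.6]
gripper_width: 0.001
grasp_force: 4.6
```

jog_arm([
  [[0,0,0,0.05,0,0,0],[0,0,0,0.05,0,0,0]],
])

```text
time: 23.37
tool_pos: [0.5906, -0.0498, 0.1154]
tool_rot: [0.0, 0.999, -0.041, 0.0]
contact_force: [-2.3, -0.4, 6.3]
gripper_width: -0.0
grasp_force: 3.2
```

jog_arm([
  [[0,0,0,0.05,0,0,0],[0,0,0,0,0,0,0]],
])

```text
time: 23.53
tool_pos: [0.5906, -0.0498, 0.1149]
tool_rot: [0.0, 0.999, -0.041, 0.0]
contact_force: [-1.9, 1.1, 8.3]
gripper_width: 0.002
grasp_force: 4.1
```

jog_arm([
  [[0,0,0,0.05,0,0,0],[0,0,0,0,0,0,0]],
])

```text
time: 23.7
tool_pos: [0.5907, -0.0498, 0.1145]
tool_rot: [0.0, 0.999, -0.041, 0.0]
contact_force: [-2.4, 0.4, 7.9]
gripper_width: 0.003
grasp_force: 4.1
```

jog_arm([
  [[0,0,0,0.04,0,0,0],[0,0,0,0,0,0,0]],
])

```text
time: 23.87
tool_pos: [0.5907, -0.0498, 0.1141]
tool_rot: [0.0, 0.999, -0.041, 0.0]
contact_force: [-2.6, 0.3, 7.7]
gripper_width: -0.003
grasp_force: 4.2
```

jog_arm([
  [[0,0,0,0.04,0,0,0],[0,0,0,0,0,0,0]],
])

```text
time: 24.03
tool_pos: [0.5907, -0.0498, 0.1137]
tool_rot: [0.0, 0.999, -0.041, 0.0]
contact_force: [-2.5, 1.0, 8.9]
gripper_width: 0.003
grasp_force: 4.2
```

jog_arm([
  [[0,0,0,0.04,0,0,0],[0,0,0,0,0,0,0]],
])

```text
time: 24.2
tool_pos: [0.5907, -0.0498, 0.1137]
tool_rot: [0.0, 0.999, -0.041, 0.0]
contact_force: [-3.1, 0.2, 9.0]
gripper_width: 0.004
grasp_force: 4.8
```

jog_arm([
  [[0,0,0,0.04,0,0,0],[0,0,0,0,0,0,0]],
])

```text
time: 24.37
tool_pos: [0.5908, -0.0499, 0.1136]
tool_rot: [0.0, 0.999, -0.041, 0.0]
contact_force: [-4.0, 1.5, 11.6]
gripper_width: 0.001
grasp_force: 5.4
```

jog_arm([
  [[0,0,0,0.05,0,0,0],[0,0,0,0,0,0,0],[0,0,0,0,0,0,0]],
])

```text
time: 24.62
tool_pos: [0.5909, -0.0499, 0.1136]
tool_rot: [0.0, 0.999, -0.041, 0.001]
contact_force: [-3.6, 0.8, 11.9]
gripper_width: 0.004
grasp_force: 6.3
```

jog_arm([
  [[0,0,0,-0.2,0,0,0],[0,0,0,-0.3,0,0,0],[0,0,0,-0.5,0,0,0],[0,0,0,-1,0,0,0],[0,0,0,-2,0,0,0],[0,0,0,-3,0,0,0],[0,0,0,-1,0,0,0],[0,0,0,0,0,0,0],[0,0,0,0,0,0,0]],
])

```text
time: 25.37
tool_pos: [0.5905, -0.0498, 0.1916]
tool_rot: [0.0, 0.999, -0.041, 0.001]
contact_force: [-0.1, 0.4, -0.2]
gripper_width: -0.001
grasp_force: 0.0
```

```bash
python3 - <<'E'
from h import *
f=grab_frame("wrist");s,R,h=pose();tp=s["tool_pos"];print(tp,h,s["contact_force"])
cv2.imwrite("pics/w8.png",f["color"])
v,u=np.mgrid[0:384,0:512];w=world(f,u.ravel(),v.ravel());hq=w[:,2]-.0469
d=w[:,:2]-[.5905,-.0498];k=(np.hypot(*d.T)<.008)&(hq>.05)
print(k.sum(),"bow top h",np.percentile(hq[k],[50,90,98]))
k=(hq>.06)&(hq<.1)&(abs(d[:,1])<.012)&(abs(d[:,0])<.023)
c=(w[k,:2]*1000).astype(np.float32);print(k.sum(),cv2.minAreaRect(c))
E
```

```text
[ 0.58972067 -0.04961488  0.190108  ] -4.654618954322664 [ 0.24101351 -0.5841069  -0.5021009 ]
1060 bow top h [0.18431367 0.19448971 0.21083487]
422 ((590.0899047851562, -49.45405197143555), (6.782496452331543, 34.70665740966797), 85.6123046875)
```

jog_arm([
  [[0,-2.5,0,-1,0,0,0],[0,-3,0,-1,0,0,0],[0,-1.5,0,0,0,0,0],[0,0,0,0,0,0,0],[0,0,0,0,0,0,0],[0,0,0,0,0,0,0],[0,0,0,0,0,0,0]],
])

```text
time: 26.0
tool_pos: [0.5208, -0.0441, 0.2103]
tool_rot: [-0.0, 0.999, -0.041, -0.001]
contact_force: [0.0, 0.8, -0.6]
gripper_width: -0.003
grasp_force: 0.0
```

```bash
python3 - <<'E'
from h import *
for n in("wrist","scene"):
    f=grab_frame(n)
    v,u=np.mgrid[0:384,0:512];w=world(f,u.ravel(),v.ravel());hq=w[:,2]-.0469
    d=w[:,:2]-[.5903,-.0496];k=(np.hypot(*d.T)<.009)&(hq>.055)&(hq<.11)
    print(n,k.sum(),"bow top h",np.percentile(hq[k],[50,90,98]) if k.sum() else 0)
s=state();print(s["tool_pos"],s["contact_force"],s["time"])
E
```

```text
wrist 276 bow top h [0.06726918 0.06849986 0.06893479]
scene 15 bow top h [0.06791634 0.06939075 0.07000839]
[ 0.52097295 -0.04409966  0.21077067] [-0.80949336 -0.82022469  0.82810652] 26.1
```

```bash
python3 -c "
from plant import *
print(job_done())"
```

```text
the job is handed in; nothing more can be done
None
```

The padlock is shut through the hasp eye and standing under the tab. The shackle took at most about 13 N in the readings during pressing. With the arm clear, its bow rests about 69 mm above the base, so the pawl is holding, and I handed the job in at about 26 s.

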